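# Fetch the mineral tub from behind the supplement jars

## Robot

A 7-joint arm with a two-finger parallel gripper is mounted at the origin on the work surface. World frame = base frame: x ahead of the robot, y to its left, z up, the work surface at z = 0. Lengths are in m, angles in rad, forces in N, time in s.
With the tool pointing down it reaches from about 0.425 to 0.875 m from the base axis. Payload 9.9 kg.
Tool frame: the origin (TCP) lies midway between the tips of the shut fingers; the grasp point (between the pads) lies 19 mm behind it; z points along the fingers, y is the direction in which the jaws open and shut (so a half turn about z gives the same grasp; the last joint's range is limited). The gripper opens to 85 mm and grips with 20 to 120 N. Pads are 22 mm wide; open, the fingers measure 114 mm over their backs; the gripper's body (76 mm by 85 mm) begins 54 mm behind the grasp point. The pads swing forward as they close: fully open they stand 13 mm farther back than shut.
Start: joints at [-1.391, 0.576, 0.025, 1.437, -0.015, 1.129, -0.057], TCP at [0.176, 0.652, 0.209] pointing down, gripper open.
Joint ranges: [-2.76, 2.76], [-0.34, 2.15], [-1.52, 1.57], [0.19, 2.46], [-1.09, 4.23], [0.17, 1.99], [-2.82, 2.82]. Speed limits (rad/s): [2.22, 2.22, 3.01, 3.01, 3.14, 3.14, 3.14].

## Interface

Orientations are given as a unit quaternion [x, y, z, w].
In Python, from plant import r gives the robot as it stands. The module is installed in compiled form; this text tells all that it offers.
- The arm moves only by the shell command python3 -m crank 'ROWS' [FORCE]. ROWS is JSON, a list that holds one entry, the list of rows, each a list of 7 numbers: the turn, a rotation vector about the tool's x, y, z in rad, then the shift along the tool's x, y, z in m, then the closure in counts, from 0 (fully open) to 255 (shut). A call has 1 to 12 rows; each row is the pose to reach, as a shift and turn from the pose commanded when the call began, along the tool's axes at that moment; what a row does not reach only later rows make up. A row lasts 1/10 s, in which the tool goes at most 50 mm and 8.59 degrees, less where a joint would pass 70% of its speed; a pose out of reach is approached as far as the arm can. A call with a gripper value outside its range is refused whole. The fingers move at their own pace and stop on an object; FORCE is the grip in N (left out, the last holds). Time passes only in rows, so rows that repeat a pose let the fingers close. It gives the time, the measured TCP pose, the force and the opening at its end, in the units of the state.
- r.state(): the state, without advancing time (a new reading comes with each control period).
- r.snapshot(name): name is "scene" or "side" or "wrist"; returns a dict with "frame" (400x640x3 uint8, red, green, blue), "fx", "fy", "cx", "cy" (pixels), "k1" (the pictures are not rectified: a ray, as slopes to the right and down, at radius r is drawn at 1 + k1 r^2 times it, then the intrinsics apply), "rvec" (rotation vector, rad) and "tvec" (3), from world to camera coordinates, as OpenCV has them; the wrist camera has in their place "mount" (4x4, takes a point from camera to tool coordinates, whose origin is the TCP and whose axes are the flange's). Camera axes: x right, y down, z forward; pixel columns grow to the right and rows downward; lengths in m; the calibration is good to about 2 mm. A picture is of the moment at which its call begins: read the wrist's pose just before it. There is no depth.
- r.sign_off(): hands the job in, once; it reports no verdict.
The state is a dict: "clock": time; "qpos": joint angles; "qd": joint speeds; "effort": joint torques, N m; "eef_pos": TCP position; "ee_rot": TCP orientation; "ft_force": force on the tool from outside, world axes, zero at the start; "wrist_torque": the same for the moment, N m; "width": finger opening in m.
Only numpy, scipy, OpenCV 4.12 (cv2) and the standard library are available. Lean on these libraries where they do the work, as an engineer would, in place of code of your own. Each camera call takes 0.05 s, during which the arm holds its last target. There are 200 camera calls.

## Task

In the supplement station the low amber tub with the black lid is hemmed in by three tall jars: stand all three jars upright in the empty steel tray at the side, then lift out the tub and set it down gently in the middle of the scale's pan. With the tub on the scale, put the three jars back in the station, each centred on the drip mat of the same colour as its lid (they may have been left on the wrong ones). Tip nothing over.

Things in the scene. Friction and masses are not known exactly. Their poses are not given: they have to be found in the camera images.
- jar_blue: supplement jar, white plastic, knurled blue lid and blue label band with a white stripe; closed, upright, 140 mm high, about 0.3 kg: body 60 mm in diameter from 4 to 104 mm above its foot, lid 59 mm in diameter from 114 mm to the top. Origin: centre of its underside; z up its axis. Starts in the station on one of the three mats, any colour.
- jar_red: supplement jar, white plastic, knurled red lid and red label band with a white stripe; closed, upright, 140 mm high, about 0.3 kg: body 60 mm in diameter from 4 to 104 mm above its foot, lid 59 mm in diameter from 114 mm to the top. Origin: centre of its underside; z up its axis. Starts in the station on one of the three mats, any colour.
- jar_green: supplement jar, white plastic, knurled green lid and green label band with a white stripe; closed, upright, 140 mm high, about 0.3 kg: body 60 mm in diameter from 4 to 104 mm above its foot, lid 59 mm in diameter from 114 mm to the top. Origin: centre of its underside; z up its axis. Starts in the station on one of the three mats, any colour.
- tub: low round tub of mineral tablets, amber, flat black lid with a grey disc on top; 52 mm in diameter, straight-sided, 42 mm high, about 0.18 kg, closed. Origin: centre of its underside; z up. Starts on the station's floor, hemmed in by the three jars (about 7 mm from each) and the back rail: a gripper has no room round it until the jars are gone.
- mat_blue: blue silicone drip mat, home of the jar with the blue lid: disc 70 mm in diameter, 3 mm thick, with a square 22 mm pull tab that points along its -x; stuck to the station's floor, its top 6 mm above the bench. Origin: centre of the disc's underside; axes parallel to the station's. Which colour lies where changes.
- mat_red: red silicone drip mat, home of the jar with the red lid: disc 70 mm in diameter, 3 mm thick, with a square 22 mm pull tab that points along its -x; stuck to the station's floor, its top 6 mm above the bench. Origin: centre of the disc's underside; axes parallel to the station's. Which colour lies where changes.
- mat_green: green silicone drip mat, home of the jar with the green lid: disc 70 mm in diameter, 3 mm thick, with a square 22 mm pull tab that points along its -x; stuck to the station's floor, its top 6 mm above the bench. Origin: centre of the disc's underside; axes parallel to the station's. Which colour lies where changes.
- scale: electronic kitchen scale, white, with a round polished steel pan 144 mm in diameter, its flat top 44 mm above the bench (it does not sink); display and buttons on its -x end, lower than the pan. Fixed. Origin: on the bench under the centre of the pan.
- tray: empty shallow stainless gastronorm tray, 325 mm (its x) by 176 mm (its y), rim 20 mm high, walls and floor 3 mm thick; the side area for the cleared jars, which fit in a row along its x. Fixed on the bench. Origin: centre of its underside. Tray and scale stand left and right of the station; which is on which side changes.
- station: supplement station, fixed: stainless drip tray 200 mm (x) by 224 mm (y), floor 3 mm above the bench, rim 12 mm high, wire gallery 64 mm high along its back (+x) and sides. Origin: centre of its underside. The tub's place is at x +35 mm, y 0; the mats lie at x +35, y +63 and -63 mm, and at x -28, y 0.

How it is judged:
By the outcome, as a careful person would: the job done as asked, in the order asked, and still so for the second after the job is handed in, with the robot touching nothing.
It also fails if it takes over 144 s, if anything falls off the work surface, if the arm or the gripper's body presses on something with over 40 N, if the wrist force passes 120 N, or if a joint passes its speed limit or range.

## Working session

There is one attempt and no reset: what is moved stays moved. The work goes in short steps, Python scripts to look and compute and a shell command to move; the robot and the scene stay as the last step left them, time stands still between calls to the robot, and variables do not carry over. Pictures are saved under pics/ and viewed, about 12 in all and at most 16, crops included, and the job is handed in when it is done.

```bash
mkdir -p pics
python3 - <<'E'
from plant import r
import cv2
s=r.state();print(s)
for n in("scene","side"):
    d=r.snapshot(n);cv2.imwrite(f"pics/{n}0.png",d["frame"][:,:,::-1]);print({k:v for k,v in d.items() if k!="frame"})
E
```

```text
{'clock': 0.0, 'qpos': array([-1.39077925,  0.57653017,  0.02484863,  1.43791347, -0.01501657,
        1.12896253, -0.05650867]), 'qd': array([ 0.00076836,  0.00051509,  0.0003583 ,  0.00141615, -0.00078116,
        0.0015437 ,  0.00080227]), 'effort': array([ 1.66105092e-04, -7.65748000e+01,  2.25052156e+00, -2.85972011e+01,
        1.52961072e-02,  1.27821841e-02,  1.70316633e-05]), 'eef_pos': array([0.17588592, 0.65118508, 0.20814214]), 'ee_rot': array([ 1.31519135e-01,  9.91313298e-01, -8.11375857e-04, -7.10580425e-05]), 'ft_force': array([-0.3102652 , -0.54102387,  0.72107203]), 'wrist_torque': array([-0.0481606 , -0.0342437 , -0.01524278]), 'width': 0.0853992612844131}
{'fx': 469.88400537669077, 'fy': 469.88400537669077, 'cx': 319.436585634562, 'cy': 194.06812560304095, 'k1': 0.0417424191069924, 'rvec': array([ 1.56273063,  1.95506679, -0.87252846]), 'tvec': array([ 0.13845325, -0.32254581,  1.6966353 ])}
{'fx': 486.47606748281345, 'fy': 486.47606748281345, 'cx': 311.5795217815388, 'cy': 197.58242356198443, 'k1': 0.04298583512897652, 'rvec': array([ 2.33766203,  0.37529041, -0.1800988 ]), 'tvec': array([-0.52617908, -0.09864708,  1.44577823])}
```

View pics/scene0.png

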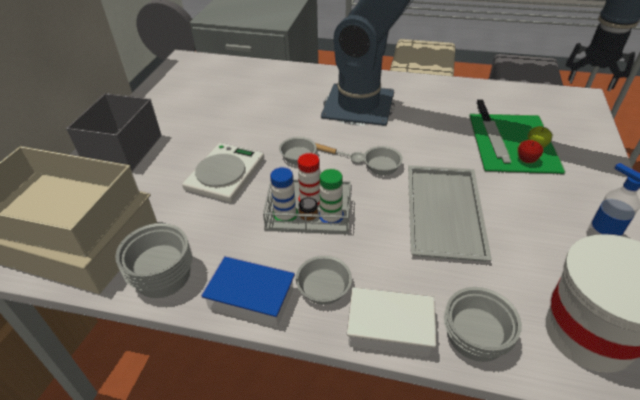

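View pics/side0.png

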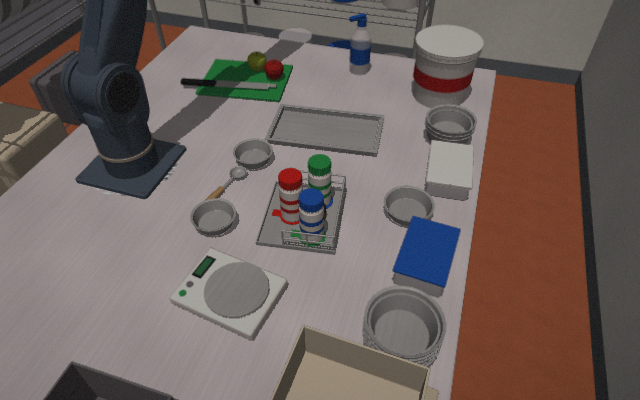

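The scene view shows the tray on the robot's left (about 447,212), the scale on its right (about 222,170), and the station between them. In the side view, the red tab (277,213) is under the front red jar, blue mat shows under the green jar (330,200), and green mat shows under the blue jar (305,238). So red is home, and blue and green are swapped.

```bash
cat > h.py <<'E'
import numpy as np,cv2
from plant import r
from scipy.spatial.transform import Rotation as R
def cam(n):
    s=r.state(); d=r.snapshot(n)
    if n=="wrist":
        T=np.eye(4);T[:3,:3]=R.from_quat(s["ee_rot"]).as_matrix();T[:3,3]=s["eef_pos"]
        C=T@d["mount"];d["Rw"]=C[:3,:3];d["o"]=C[:3,3]
    else:
        A=R.from_rotvec(d["rvec"]).as_matrix();d["Rw"]=A.T;d["o"]=-A.T@d["tvec"]
    return d
def K(d): return np.array([[d["fx"],0,d["cx"]],[0,d["fy"],d["cy"]],[0,0,1]])
def rays(d,p):
    u=cv2.undistortPoints(np.array(p,float).reshape(-1,1,2),K(d),np.array([d["k1"],0,0,0]))[:,0]
    return np.c_[u,np.ones(len(u))]@d["Rw"].T
def plane(d,p,z):
    v=rays(d,p);return d["o"]+v*((z-d["o"][2])/v[:,2])[:,None]
def proj(d,P):
    c=(np.atleast_2d(P)-d["o"])@d["Rw"]
    return cv2.projectPoints(c,np.zeros(3),np.zeros(3),K(d),np.array([d["k1"],0,0,0]))[0][:,0]
def mask(d,c,box=None):
    h=cv2.cvtColor(d["frame"],cv2.COLOR_RGB2HSV);H,S,V=cv2.split(h)
    m={"red":((H<8)|(H>172)),"green":(H>45)&(H<80),"blue":(H>100)&(H<125)}[c]&(S>140)&(V>50)
    m=m.astype(np.uint8)
    if box is not None:
        b=np.zeros_like(m);x0,y0,x1,y1=box;b[y0:y1,x0:x1]=1;m&=b
    return m
def blobs(m,n=3,a=20):
    k,l,st,c=cv2.connectedComponentsWithStats(m)
    o=sorted(range(1,k),key=lambda i:-st[i,4])[:n]
    return [(st[i],c[i],l==i) for i in o if st[i,4]>=a]
def tri(d1,p1,d2,p2):
    v=[rays(d1,[p1])[0],rays(d2,[p2])[0]];A=[];b=[]
    for d,w in zip((d1,d2),v):
        w=w/np.linalg.norm(w);M=np.eye(3)-np.outer(w,w);A.append(M);b.append(M@d["o"])
    return np.linalg.lstsq(np.vstack(A),np.hstack(b),rcond=None)[0]
E
python3 - <<'E'
from h import *
np.set_printoptions(precision=4,suppress=True)
a=cam("scene");b=cam("side")
for c in("red","green","blue"):
    A=blobs(mask(a,c,(260,145,350,240)));B=blobs(mask(b,c,(255,150,350,250)))
    print(c,[(x[0],x[1]) for x in A],[(x[0],x[1]) for x in B])
    print(tri(a,A[0][1],b,B[0][1]))
# pan: ellipse in both views from hand-picked extents; tray corners
print("pan",plane(a,[[219.5,170]],.044),plane(b,[[237,290]],.044))
print("tray",plane(a,[[409,167],[479,169],[489,259],[413,256]],.02),plane(b,[[278,107],[384,122],[380,153],[268,138]],.02))
w=cam("wrist");print(w["fx"],w["fy"],w["k1"],w["mount"])
for n,d in(("a",a),("b",b)):
    x=(170,130,500,270) if n=="a" else (160,90,400,340)
    cv2.imwrite(f"pics/{n}1.png",cv2.resize(d["frame"][x[1]:x[3],x[0]:x[2],::-1],None,fx=2.4,fy=2.4,interpolation=cv2.INTER_CUBIC))
E
```

```text
red [(array([298, 153,  21,  20, 341], dtype=int32), array([308.1818, 162.3519])), (array([300, 182,  19,   5,  46], dtype=int32), array([309.2826, 184.413 ])), (array([301, 191,  18,   5,  36], dtype=int32), array([309.25  , 193.1667]))] [(array([278, 168,  24,  23, 440], dtype=int32), array([289.8705, 178.6909])), (array([272, 209,  27,  16, 103], dtype=int32), array([281.932 , 216.4854])), (array([280, 197,  18,   8,  65], dtype=int32), array([288.8615, 201.7385]))]
[ 0.5182 -0.0496  0.1327]
green [(array([320, 170,  22,  19, 329], dtype=int32), array([330.4772, 178.7538]))] [(array([309, 155,  22,  21, 376], dtype=int32), array([319.2367, 164.5665])), (array([309, 184,  21,   6,  46], dtype=int32), array([319.7826, 186.9348])), (array([291, 233,  10,   6,  28], dtype=int32), array([295.7143, 235.0714]))]
[0.5707 0.0221 0.1325]
blue [(array([271, 168,  21,  19, 335], dtype=int32), array([281.2478, 177.1672])), (array([275, 197,  18,   5,  27], dtype=int32), array([283.2963, 199.8148]))] [(array([299, 188,  25,  24, 484], dtype=int32), array([310.6901, 199.6219])), (array([300, 217,  24,  10,  72], dtype=int32), array([311.6944, 222.9861])), (array([326, 197,   7,  11,  27], dtype=int32), array([329.6667, 202.963 ]))]
[ 0.5904 -0.1025  0.1324]
pan [[ 0.4988 -0.3232  0.044 ]] [[ 0.4961 -0.3347  0.044 ]]
tray [[0.3416 0.212  0.02  ]
 [0.3091 0.4125 0.02  ]
 [0.6525 0.431  0.02  ]
 [0.6827 0.2527 0.02  ]] [[0.3129 0.3735 0.02  ]
 [0.663  0.3959 0.02  ]
 [0.6854 0.2446 0.02  ]
 [0.3435 0.2119 0.02  ]]
328.81293120389336 328.81293120389336 -0.054070971013064406 [[-0.0001 -0.9497 -0.313   0.0798]
 [ 1.     -0.0002  0.0003  0.0002]
 [-0.0004 -0.313   0.9497 -0.1636]
 [ 0.      0.      0.      1.    ]]
```

View pics/b1.png

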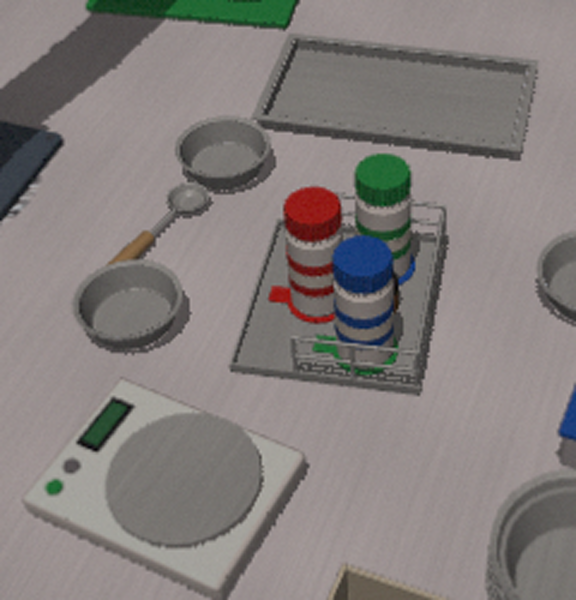

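```bash
python3 -m crank '[[[0,0,-0.15,-0.04,-0.045,-0.03,0],[0,0,-0.3,-0.08,-0.09,-0.06,0],[0,0,-0.42,-0.12,-0.135,-0.09,0],[0,0,-0.42,-0.16,-0.18,-0.12,0],[0,0,-0.42,-0.19,-0.215,-0.14,0],[0,0,-0.42,-0.22,-0.25,-0.15,0],[0,0,-0.42,-0.25,-0.285,-0.16,0],[0,0,-0.42,-0.28,-0.32,-0.17,0],[0,0,-0.42,-0.31,-0.355,-0.18,0],[0,0,-0.42,-0.34,-0.39,-0.19,0],[0,0,-0.42,-0.37,-0.42,-0.19,0],[0,0,-0.42,-0.37,-0.42,-0.19,0]]]' 40
python3 - <<'E'
from h import *
s=r.state();print(s["clock"],s["qpos"],s["eef_pos"],R.from_quat(s["ee_rot"]).as_matrix().round(4))
E
```

```text
clock: 1.45
eef_pos: [0.4243, 0.1473, 0.3998]
ee_rot: [-0.078, 0.997, 0.0, 0.001]
ft_force: [1.2, 0.0, -0.8]
width: 0.0852
1.45 [-0.60112253  0.10257491  0.18582422  1.64534152 -0.01923564  1.39421837
  1.31346002] [0.42427528 0.14730943 0.39978715] [[-9.879e-01 -1.549e-01  1.100e-03]
 [-1.549e-01  9.879e-01  5.000e-04]
 [-1.200e-03  3.000e-04 -1.000e+00]]
```

```bash
python3 -m crank '[[[0,0,0,-0.015,-0.045,0,0],[0,0,0,-0.03,-0.09,0,0],[0,0,0,-0.045,-0.135,0,0],[0,0,0,-0.052,-0.157,0,0],[0,0,0,-0.052,-0.157,0,0],[0,0,0,-0.052,-0.157,0,0],[0,0,0,-0.052,-0.157,0,0]]]' 40
python3 - <<'E'
from h import *
np.set_printoptions(precision=4,suppress=True)
w=cam("wrist");cv2.imwrite("pics/w0.png",w["frame"][:,:,::-1])
for c in("red","green","blue"):
    A=blobs(mask(w,c),5,60)
    for st,ce,m in A:
        print(c,st,ce,plane(w,[ce],.14))
E
```

```text
clock: 2.15
eef_pos: [0.4991, 0.004, 0.399]
ee_rot: [-0.079, 0.997, 0.0, -0.0]
ft_force: [-0.1, 0.7, -0.5]
width: 0.0852
red [ 255  141   44   46 1544] [277.1334 163.1444] [[ 0.5194 -0.0485  0.14  ]]
red [ 569  308   68   49 1451] [599.4955 327.9924] [[0.7098 0.5087 0.14  ]]
red [271 115  36  44 297] [290.5219 129.138 ] [[ 0.473 -0.037  0.14 ]]
green [ 596    0   44   63 2107] [617.5823  33.0009] [[0.2889 0.3432 0.14  ]]
green [306 187  38  40 558] [325.0251 208.1631] [[0.5715 0.0236 0.14  ]]
blue [ 208  303   77   60 3224] [246.5695 333.0475] [[ 0.7993 -0.065   0.14  ]]
blue [ 212  187   42   41 1280] [232.6258 207.8695] [[ 0.591  -0.1016  0.14  ]]
blue [306 152  37  32 229] [324.4629 162.7205] [[0.5092 0.0126 0.14  ]]
```

View pics/w0.png

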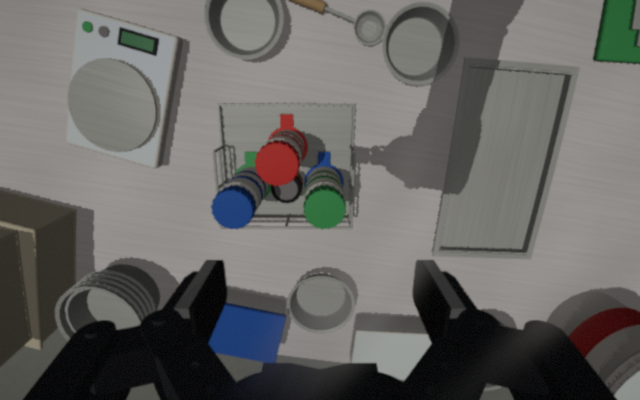

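The wrist view shows the lids at blue (233,207), red (278,162) and green (325,207). The tabs are blue at (324,160), green at (250,158) and red at (287,122), so blue and green are swapped. The pan centre is about (113,105) and the tray corners about (465,60), (577,68), (530,257) and (434,253).

Run:
```python
from h import *
np.set_printoptions(precision=4,suppress=True)
w=cam("wrist")
# pan ellipse: gray region inside the white scale
g=cv2.cvtColor(w["frame"],cv2.COLOR_RGB2GRAY)
roi=g[40:165,55:180];e=cv2.medianBlur(roi,5)
print(e[65,10:115:5])
m=(e<int(e[65,58])+22).astype(np.uint8)
m=cv2.morphologyEx(m,cv2.MORPH_OPEN,np.ones((7,7),np.uint8))
k,l,st,c=cv2.connectedComponentsWithStats(m);i=l[65,58];print(st[i],c[i]+[55,40])
cn=max(cv2.findContours((l==i).astype(np.uint8),0,1)[0],key=cv2.contourArea)
print(plane(w,[[113,105],c[i]+[55,40]],.044)); P=plane(w,cn[:,0]+[55,40],.044)[:,:2].astype(np.float32)
print("fit",cv2.minEnclosingCircle(P))
t=plane(w,[[465,60],[577,68],[530,257],[434,253]],.02);print(t,t.mean(0))
st=plane(w,[[221,104],[356,104],[354,228],[218,228]],.012);print("station",st,st.mean(0))
cv2.imwrite("pics/tmp.png",w["frame"][:,:,::-1])
```

```text
[141 121 120 121 121 122 122 123 124 125 127 128 129 131 132 133 134 134
  93 125 124]
[    0     0   125   125 11730] [113.6489 108.9754]
[[ 0.4896 -0.3225  0.044 ]
 [ 0.4956 -0.3216  0.044 ]]
fit ((0.4907742142677307, -0.3240506052970886), 0.14936795830726624)
[[0.3385 0.2083 0.02  ]
 [0.3157 0.3936 0.02  ]
 [0.6512 0.434  0.02  ]
 [0.6703 0.2473 0.02  ]] [0.4939 0.3208 0.02  ]
station [[ 0.4663 -0.1627  0.012 ]
 [ 0.4324  0.0539  0.012 ]
 [ 0.647   0.0919  0.012 ]
 [ 0.6863 -0.1534  0.012 ]] [ 0.558  -0.0426  0.012 ]
```

```bash
python3 -m crank '[[[0,0,0,-0.03,0.003,0.03,0],[0,0,0,-0.06,0.007,0.07,0],[0,0,0,-0.074,0.007,0.11,0],[0,0,0,-0.074,0.007,0.15,0],[0,0,0,-0.074,0.007,0.19,0],[0,0,0,-0.074,0.007,0.22,0],[0,0,0,-0.074,0.007,0.234,0],[0,0,0,-0.074,0.007,0.234,0],[0,0,0,-0.074,0.007,0.234,0]]]' 40
python3 - <<'E'
from h import *
np.set_printoptions(precision=4,suppress=True)
w=cam("wrist");cv2.imwrite("pics/w1.png",w["frame"][:,:,::-1])
s=r.state();print(s["eef_pos"])
for st,ce,m in blobs(mask(w,"green"),2,200):
    q=cv2.findContours(m.astype(np.uint8),0,1)[0][0][:,0]
    P=plane(w,q,.146)[:,:2].astype(np.float32)
    print(st,cv2.minEnclosingCircle(P),plane(w,[ce],.146))
E
```

```text
clock: 3.15
eef_pos: [0.5717, 0.0218, 0.1656]
ee_rot: [-0.079, 0.997, 0.0, 0.0]
ft_force: [0.2, 0.6, 0.8]
width: 0.0855
[0.5721 0.0217 0.1661]
[ 275  175   84   85 2576] ((0.5674129128456116, 0.019741222262382507), 0.029141388833522797) [[0.5685 0.0159 0.146 ]]
```

View pics/w1.png

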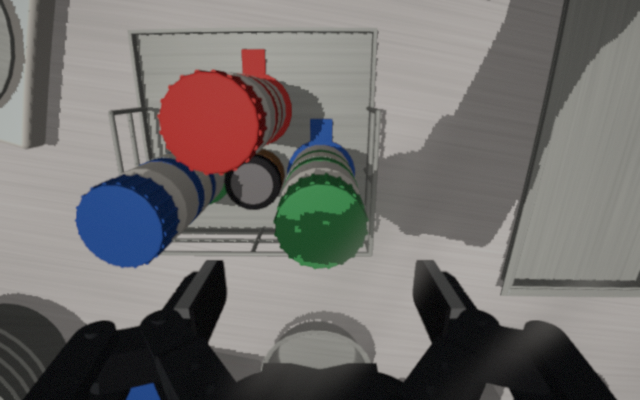

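The green lid is at (320,222), centred between the jaws (226..414). The tub's lid is at (254,180).

```bash
python3 -m crank '[[[0,0,0,0.002,0,0.03,0],[0,0,0,0.002,0,0.05,0],[0,0,0,0.002,0,0.058,0],[0,0,0,0.002,0,0.058,0],[0,0,0,0.002,0,0.058,255],[0,0,0,0.002,0,0.058,255],[0,0,0,0.002,0,0.058,255],[0,0,0,0.002,0,0.058,255],[0,0,0,0.002,0,0.058,255],[0,0,0,0.002,0,0.058,255],[0,0,0,0.002,0,0.058,255]]]' 40
python3 -m crank '[[[0,0,0,0,0,-0.01,255],[0,0,0,0,0,-0.03,255],[0,0,0,0,0,-0.06,255],[0,0,0,0,0,-0.09,255],[0,0,0,0,0,-0.11,255],[0,0,0,0,0,-0.12,255],[0,0,0,0,0,-0.12,255],[0,0,0,0,0,-0.12,255]]]'
```

```text
clock: 4.3
eef_pos: [0.5707, 0.0211, 0.1086]
ee_rot: [-0.078, 0.997, 0.0, 0.001]
ft_force: [-0.0, 0.6, 6.8]
width: 0.0552
clock: 5.1
eef_pos: [0.5689, 0.0209, 0.2262]
ee_rot: [-0.078, 0.997, 0.0, -0.001]
ft_force: [0.0, 0.6, -3.9]
width: 0.0552
```

```bash
python3 -m crank '[[[0,0,0,-0.007,0.02,0,255],[0,0,0,-0.015,0.06,0,255],[0,0,0,-0.025,0.1,0,255],[0,0,0,-0.035,0.145,0,255],[0,0,0,-0.045,0.19,0,255],[0,0,0,-0.055,0.235,0,255],[0,0,0,-0.065,0.275,0,255],[0,0,0,-0.072,0.297,0,255],[0,0,0,-0.072,0.305,0,255],[0,0,0,-0.072,0.305,0,255],[0,0,0,-0.072,0.305,0,255]]]'
python3 - <<'E'
from h import *
w=cam("wrist");cv2.imwrite("pics/w2.png",w["frame"][:,:,::-1])
print(r.state()["eef_pos"])
E
```

```text
clock: 6.2
eef_pos: [0.5932, 0.3313, 0.2261]
ee_rot: [-0.077, 0.997, -0.001, -0.001]
ft_force: [0.1, -1.1, -3.8]
width: 0.0553
[0.59344186 0.33101891 0.22657829]
```

View pics/w2.png

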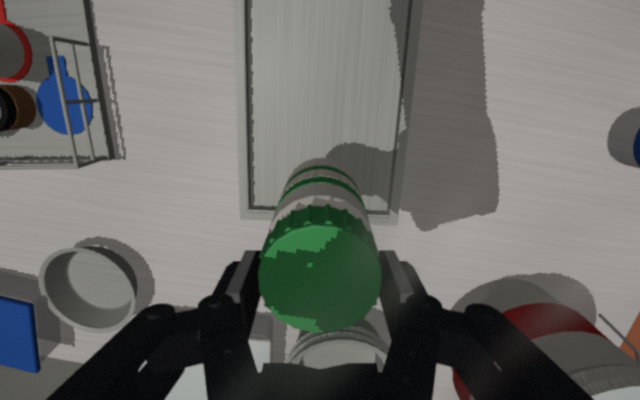

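The green jar hangs upright in the jaws with its lid at (320,275). The tray's far rim is at row ~213, columns 240–398, and the bare blue mat is at (65,103).

Run:
```python
from h import *
np.set_printoptions(precision=4,suppress=True)
w=cam("wrist")
print(plane(w,[[240,219],[398,219],[238,0],[424,0]],.02))
m=mask(w,"blue",(30,50,110,140));st,ce,mm=blobs(m,1)[0];print(st,ce)
q=cv2.findContours(cv2.morphologyEx(mm.astype(np.uint8),cv2.MORPH_CLOSE,np.ones((9,9))),0,1)[0][0][:,0]
q=q[q[:,1]>78];P=plane(w,q,.006)[:,:2].astype(np.float32);print(cv2.minEnclosingCircle(P))
```

```text
[[0.6768 0.246  0.02  ]
 [0.6473 0.4357 0.02  ]
 [0.44   0.2237 0.02  ]
 [0.4108 0.4095 0.02  ]]
[  37   57   30   77 1149] [ 50.9739 101.2306]
((0.5757144689559937, 0.015181712806224823), 0.0317196361720562)
```

```bash
python3 -m crank '[[[0,0,0,0,0,0.04,255],[0,0,0,0,0,0.08,255],[0,0,0,0,0,0.105,255],[0,0,0,0,0,0.115,255],[0,0,0,0,0,0.119,255],[0,0,0,0,0,0.1205,255],[0,0,0,0,0,0.121,255],[0,0,0,0,0,0.121,255],[0,0,0,0,0,0.121,200],[0,0,0,0,0,0.121,0],[0,0,0,0,0,0.121,0],[0,0,0,0,0,0.121,0]]]'
python3 -m crank '[[[0,0,0,0,0,0,0],[0,0,0,0,0,-0.02,0],[0,0,0,0,0,-0.05,0],[0,0,0,0,0,-0.065,0],[0,0,0,0.02,-0.02,-0.065,0],[0,0,0,0.04,-0.06,-0.065,0],[0,0,0,0.06,-0.1,-0.065,0],[0,0,0,0.08,-0.145,-0.065,0],[0,0,0,0.1,-0.19,-0.065,0],[0,0,0,0.11,-0.23,-0.065,0],[0,0,0,0.115,-0.275,-0.065,0],[0,0,0,0.12,-0.32,-0.065,0]]]'
python3 -c "
from h import *
w=cam('wrist');cv2.imwrite('pics/w3.png',w['frame'][:,:,::-1]);print(r.state()['eef_pos'])"
```

```text
clock: 7.5
eef_pos: [0.5935, 0.3335, 0.1066]
ee_rot: [-0.078, 0.997, 0.0, 0.0]
ft_force: [-0.1, -0.0, -0.4]
width: 0.0853
clock: 8.7
eef_pos: [0.5243, -0.003, 0.1715]
ee_rot: [-0.078, 0.997, 0.0, 0.001]
ft_force: [0.7, -0.0, -0.2]
width: 0.0855
[ 0.52424499 -0.01256939  0.17188779]
```

```bash
python3 -m crank '[[[0,0,0,0,0,0,0],[0,0,0,0,0,0,0],[0,0,0,0,0,0,0]]]'
python3 - <<'E'
from h import *
np.set_printoptions(precision=4,suppress=True)
w=cam("wrist");cv2.imwrite("pics/w3.png",w["frame"][:,:,::-1]);print(r.state()["eef_pos"])
for c in("red","blue"):
  for st,ce,m in blobs(mask(w,c),2,200):
    q=cv2.findContours(m.astype(np.uint8),0,1)[0][0][:,0]
    P=plane(w,q,.146)[:,:2].astype(np.float32)
    print(c,st,cv2.minEnclosingCircle(P),plane(w,[ce],.146))
E
```

```text
clock: 9.05
eef_pos: [0.5245, 0.0001, 0.1709]
ee_rot: [-0.079, 0.997, 0.0, -0.0]
ft_force: [-0.6, 0.1, 0.8]
width: 0.0855
[0.5245 0.0002 0.1709]
red [ 196  154   96   93 6816] ((0.5171941518783569, -0.047241874039173126), 0.031315214931964874) [[ 0.5158 -0.0475  0.146 ]]
red [246 105  61  76 890] ((0.4782889485359192, -0.029562752693891525), 0.023834554478526115) [[ 0.4702 -0.032   0.146 ]]
blue [ 118  240   85   79 3837] ((0.5838688611984253, -0.09625168889760971), 0.03515537828207016) [[ 0.5792 -0.1033  0.146 ]]
blue [ 303  168   62   78 3215] ((0.5123884081840515, 0.006011439487338066), 0.025170212611556053) [[0.5146 0.0071 0.146 ]]
```

View pics/w3.png

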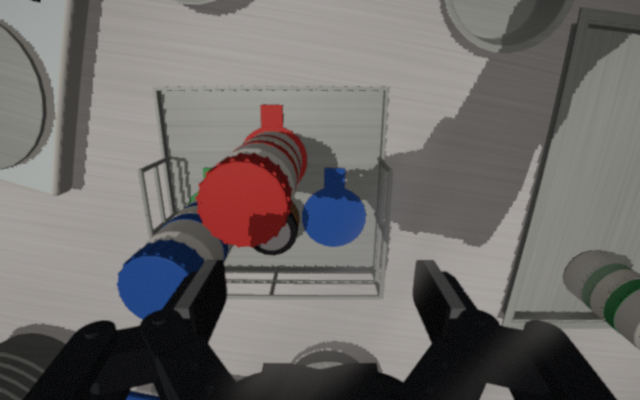

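```bash
python3 -m crank '[[[0,0,0,0.007,-0.025,0,0],[0,0,0,0.014,-0.047,0,0],[0,0,0,0.014,-0.047,0,0],[0,0,0,0.014,-0.047,0.02,0],[0,0,0,0.014,-0.047,0.045,0],[0,0,0,0.014,-0.047,0.0625,0],[0,0,0,0.014,-0.047,0.0625,0],[0,0,0,0.014,-0.047,0.0625,255],[0,0,0,0.014,-0.047,0.0625,255],[0,0,0,0.014,-0.047,0.0625,255],[0,0,0,0.014,-0.047,0.0625,255],[0,0,0,0.014,-0.047,0.0625,255]]]' 40
python3 -m crank '[[[0,0,0,0,0,0,255],[0,0,0,0,0,-0.01,255],[0,0,0,0,0,-0.03,255],[0,0,0,0,0,-0.06,255],[0,0,0,0,0,-0.09,255],[0,0,0,0,0,-0.11,255],[0,0,0,0,0,-0.12,255],[0,0,0,0,0,-0.12,255],[0,0,0,0,0,-0.12,255],[0,0,0,0,0,-0.12,255]]]'
python3 -c "
from h import *
w=cam('wrist');cv2.imwrite('pics/w4.png',w['frame'][:,:,::-1]);print(r.state()['eef_pos'])"
```

```text
clock: 10.3
eef_pos: [0.5188, -0.0497, 0.1099]
ee_rot: [-0.078, 0.997, 0.0, 0.001]
ft_force: [-0.6, 1.5, 5.5]
width: 0.0551
clock: 11.3
eef_pos: [0.5171, -0.05, 0.2274]
ee_rot: [-0.078, 0.997, 0.0, -0.001]
ft_force: [-0.1, 0.5, -3.1]
width: 0.0549
[ 0.51724402 -0.05001401  0.22737804]
```

```bash
python3 -m crank '[[[0,0,0,-0.002,0.02,0,255],[0,0,0,-0.006,0.065,0,255],[0,0,0,-0.01,0.11,0,255],[0,0,0,-0.015,0.155,0,255],[0,0,0,-0.02,0.2,0,255],[0,0,0,-0.025,0.245,0,255],[0,0,0,-0.03,0.29,0,255],[0,0,0,-0.034,0.33,0,255],[0,0,0,-0.034,0.355,0,255],[0,0,0,-0.034,0.369,0,255],[0,0,0,-0.034,0.369,0,255],[0,0,0,-0.034,0.369,0,255]]]'
python3 -m crank '[[[0,0,0,0,0,0,255],[0,0,0,0,0,0.03,255],[0,0,0,0,0,0.07,255],[0,0,0,0,0,0.105,255],[0,0,0,0,0,0.116,255],[0,0,0,0,0,0.12,255],[0,0,0,0,0,0.1215,255],[0,0,0,0,0,0.1215,255],[0,0,0,0,0,0.1215,200],[0,0,0,0,0,0.1215,0],[0,0,0,0,0,0.1215,0],[0,0,0,0,0,0.1215,0]]]'
python3 -m crank '[[[0,0,0,0,0,0,0],[0,0,0,0,0,-0.02,0],[0,0,0,0,0,-0.05,0],[0,0,0,0,0,-0.065,0],[0,0,0,0,-0.02,-0.065,0],[0,0,0,-0.01,-0.06,-0.065,0],[0,0,0,-0.02,-0.1,-0.065,0],[0,0,0,-0.03,-0.145,-0.065,0],[0,0,0,-0.03,-0.19,-0.065,0],[0,0,0,-0.03,-0.235,-0.065,0],[0,0,0,-0.03,-0.28,-0.065,0],[0,0,0,-0.03,-0.325,-0.065,0]]]'
python3 -m crank '[[[0,0,0,0,-0.03,0,0],[0,0,0,0,-0.045,0,0],[0,0,0,0,-0.045,0,0],[0,0,0,0,-0.045,0,0],[0,0,0,0,-0.045,0,0]]]'
python3 - <<'E'
from h import *
np.set_printoptions(precision=4,suppress=True)
w=cam("wrist");cv2.imwrite("pics/w5.png",w["frame"][:,:,::-1]);print(r.state()["eef_pos"])
for c,z in(("red",.006),("blue",.146)):
  for st,ce,m in blobs(mask(w,c),2,200):
    q=cv2.findContours(m.astype(np.uint8),0,1)[0][0][:,0]
    P=plane(w,q,z)[:,:2].astype(np.float32)
    print(c,st,cv2.minEnclosingCircle(P),plane(w,[ce],z))
E
```

```text
clock: 12.55
eef_pos: [0.4944, 0.318, 0.2281]
ee_rot: [-0.077, 0.997, -0.001, -0.0]
ft_force: [0.6, -1.2, -3.3]
width: 0.0552
clock: 13.75
eef_pos: [0.4944, 0.32, 0.1076]
ee_rot: [-0.078, 0.997, 0.0, 0.0]
ft_force: [-1.0, 0.4, 1.3]
width: 0.0854
clock: 14.95
eef_pos: [0.5744, 0.0016, 0.1722]
ee_rot: [-0.078, 0.997, 0.0, 0.0]
ft_force: [0.6, -0.8, 0.4]
width: 0.0857
clock: 15.45
eef_pos: [0.5812, -0.0386, 0.1719]
ee_rot: [-0.079, 0.997, 0.001, -0.0]
ft_force: [0.6, 1.0, -0.4]
width: 0.0851
[ 0.5813 -0.0388  0.1719]
red [ 285   50   69   95 4409] ((0.5099542737007141, -0.049757227301597595), 0.04437723755836487) [[ 0.5142 -0.0494  0.006 ]]
blue [ 174  173   94   90 6134] ((0.5874172449111938, -0.09962346404790878), 0.03151388838887215) [[ 0.5871 -0.1003  0.146 ]]
blue [ 347  119   59   82 2580] ((0.5364844799041748, -0.010660473257303238), 0.024824630469083786) [[ 0.5368 -0.0139  0.146 ]]
```

View pics/w5.png

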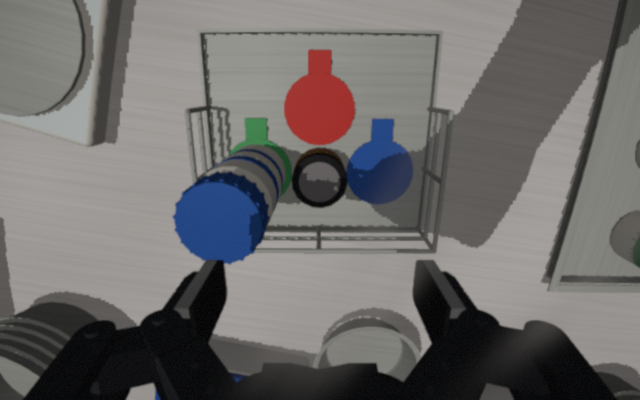

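The blue lid is at (222,217), the tub's lid at (320,178) and the bare mats at red (320,107) and blue (380,170). The green mat lies under the blue jar.

```bash
python3 -m crank '[[[0,0,0,0,-0.03,0,0],[0,0,0,0.001,-0.055,0,0],[0,0,0,0.001,-0.063,0,0],[0,0,0,0.001,-0.063,0.02,0],[0,0,0,0.001,-0.063,0.045,0],[0,0,0,0.001,-0.063,0.063,0],[0,0,0,0.001,-0.063,0.063,0],[0,0,0,0.001,-0.063,0.063,255],[0,0,0,0.001,-0.063,0.063,255],[0,0,0,0.001,-0.063,0.063,255],[0,0,0,0.001,-0.063,0.063,255],[0,0,0,0.001,-0.063,0.063,255]]]' 40
python3 -m crank '[[[0,0,0,0,0,0,255],[0,0,0,0,0,-0.01,255],[0,0,0,0,0,-0.03,255],[0,0,0,0,0,-0.06,255],[0,0,0,0,0,-0.09,255],[0,0,0,0,0,-0.11,255],[0,0,0,0,0,-0.12,255],[0,0,0,0.03,0.02,-0.12,255],[0,0,0,0.06,0.05,-0.12,255],[0,0,0,0.09,0.08,-0.12,255],[0,0,0,0.11,0.12,-0.12,255],[0,0,0,0.129,0.16,-0.12,255]]]'
python3 -m crank '[[[0,0,0,0,0.045,0,255],[0,0,0,0,0.09,0,255],[0,0,0,0,0.135,0,255],[0,0,0,0,0.18,0,255],[0,0,0,0,0.22,0,255],[0,0,0,0,0.25,0,255],[0,0,0,0,0.268,0,255],[0,0,0,0,0.276,0,255],[0,0,0,0,0.276,0,255],[0,0,0,0,0.276,0,255],[0,0,0,0,0.276,0,255],[0,0,0,0,0.276,0,255]]]'
```

```text
clock: 16.7
eef_pos: [0.5911, -0.1031, 0.1106]
ee_rot: [-0.078, 0.997, 0.0, 0.001]
ft_force: [-0.2, 1.0, 7.0]
width: 0.0554
clock: 17.9
eef_pos: [0.4359, 0.0351, 0.2289]
ee_rot: [-0.077, 0.997, -0.0, -0.0]
ft_force: [0.4, 1.9, -3.2]
width: 0.0548
clock: 19.1
eef_pos: [0.3952, 0.306, 0.2291]
ee_rot: [-0.077, 0.997, -0.0, 0.0]
ft_force: [-0.8, 0.6, -4.1]
width: 0.0549
```

```bash
python3 -m crank '[[[0,0,0,0,0,0.02,255],[0,0,0,0,0,0.06,255],[0,0,0,0,0,0.1,255],[0,0,0,0,0,0.114,255],[0,0,0,0,0,0.119,255],[0,0,0,0,0,0.1205,255],[0,0,0,0,0,0.1215,255],[0,0,0,0,0,0.1215,255],[0,0,0,0,0,0.1215,200],[0,0,0,0,0,0.1215,0],[0,0,0,0,0,0.1215,0],[0,0,0,0,0,0.1215,0]]]'
python3 -m crank '[[[0,0,0,0,0,0,0],[0,0,0,0,0,-0.02,0],[0,0,0,0,0,-0.05,0],[0,0,0,0,0,-0.065,0],[0,0,0,0,-0.03,-0.065,0],[0,0,0,0,-0.07,-0.065,0],[0,0,0,-0.015,-0.11,-0.065,0],[0,0,0,-0.03,-0.15,-0.065,0],[0,0,0,-0.05,-0.19,-0.065,0],[0,0,0,-0.07,-0.23,-0.065,0],[0,0,0,-0.09,-0.27,-0.065,0],[0,0,0,-0.11,-0.31,-0.065,0]]]'
python3 -m crank '[[[0,0,0,-0.015,-0.04,0,0],[0,0,0,-0.019,-0.064,0,0],[0,0,0,-0.019,-0.064,0,0],[0,0,0,-0.019,-0.064,0,0],[0,0,0,-0.019,-0.064,0,0],[0,0,0,-0.019,-0.064,0,0]]]'
cat >> h.py <<'E'
def disc(w,c,z=.006,box=None):
    "mat centre: opening removes the tab, then circle fit on contour in the plane"
    st,ce,m=blobs(mask(w,c,box),1)[0]
    m=cv2.morphologyEx(m.astype(np.uint8),cv2.MORPH_OPEN,cv2.getStructuringElement(cv2.MORPH_ELLIPSE,(35,35)))
    q=max(cv2.findContours(m,0,1)[0],key=cv2.contourArea)[:,0]
    P=plane(w,q,z)[:,:2];A=np.c_[2*P,np.ones(len(P))]
    s=np.linalg.lstsq(A,(P**2).sum(1),rcond=None)[0];return s[:2],np.sqrt(s[2]+s[0]**2+s[1]**2)
E
python3 - <<'E'
from h import *
np.set_printoptions(precision=4,suppress=True)
w=cam("wrist");cv2.imwrite("pics/w6.png",w["frame"][:,:,::-1]);print(r.state()["eef_pos"])
for c in("red","green","blue"): print(c,*disc(w,c,.006,(200,30,440,230)))
g=cv2.cvtColor(w["frame"],cv2.COLOR_RGB2GRAY)
m=np.zeros_like(g);m[130:230,270:370]=(g[130:230,270:370]<60)
st,ce,mm=blobs(m,1)[0];q=max(cv2.findContours(mm.astype(np.uint8),0,1)[0],key=cv2.contourArea)[:,0]
print("tub",st,cv2.minEnclosingCircle(plane(w,q,.045)[:,:2].astype(np.float32)))
E
```

```text
clock: 20.3
eef_pos: [0.3951, 0.3074, 0.1079]
ee_rot: [-0.078, 0.997, 0.0, 0.0]
ft_force: [-0.3, 0.2, 0.4]
width: 0.0857
clock: 21.5
eef_pos: [0.5526, 0.0164, 0.1726]
ee_rot: [-0.078, 0.997, 0.0, 0.0]
ft_force: [0.6, 1.1, 0.0]
width: 0.0855
clock: 22.1
eef_pos: [0.5802, -0.0407, 0.1726]
ee_rot: [-0.079, 0.997, 0.0, -0.0]
ft_force: [-0.7, 1.2, 0.4]
width: 0.0852
[ 0.5803 -0.0409  0.1726]
red [ 0.52   -0.0486] 0.033472838232390084Traceback (most recent call last):
  File "<stdin>", line 4, in <module>
  File "h.py", line 41, in disc
    q=max(cv2.findContours(m,0,1)[0],key=cv2.contourArea)[:,0]
      ~~~^^^^^^^^^^^^^^^^^^^^^^^^^^^^^^^^^^^^^^^^^^^^^^^^
ValueError: max() iterable argument is empty
```

View pics/w6.png

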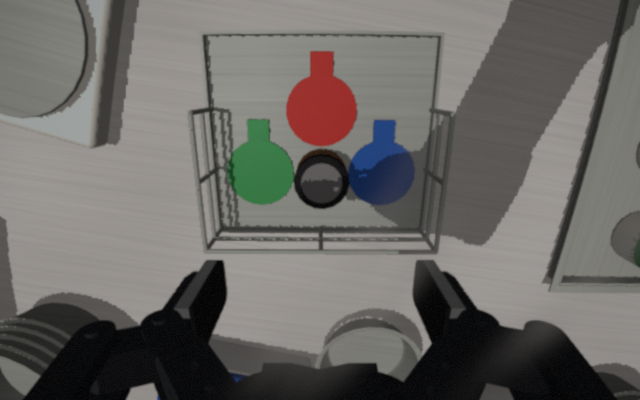

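All the mats are clear: red (322,108), green (262,171), blue (382,171). The tub's lid is at (322,180), with free space all round it.

```bash
sed -i 's/&(S>140)&(V>50)/\&(S>100)\&(V>35)/; s/(35,35)/(31,31)/' h.py
python3 - <<'E'
from h import *
np.set_printoptions(precision=4,suppress=True)
w=cam("wrist")
for c in("red","green","blue"): print(c,*disc(w,c,.006,(200,30,440,230)))
g=cv2.cvtColor(w["frame"],cv2.COLOR_RGB2GRAY)
m=np.zeros_like(g);m[130:230,270:370]=(g[130:230,270:370]<60)
st,ce,mm=blobs(m,1)[0];q=max(cv2.findContours(mm.astype(np.uint8),0,1)[0],key=cv2.contourArea)[:,0]
q=q[q[:,1]>175]
print("tub",st,plane(w,[[322,180]],.045),cv2.minEnclosingCircle(plane(w,q,.045)[:,:2].astype(np.float32)))
E
```

```text
red [ 0.5197 -0.0486] 0.03410163486111851
green [ 0.5913 -0.1009] 0.03334960410766618
blue [0.5709 0.0217] 0.03289760670112268
tub [ 294  149   76   59 2581] [[ 0.579  -0.0386  0.045 ]] ((0.5862250328063965, -0.028103377670049667), 0.0368272103369236)
```

```bash
python3 -m crank '[[[0,0,0,0,0.001,0.04,0],[0,0,0,0,0.001,0.08,0],[0,0,0,0,0.001,0.12,0],[0,0,0,0,0.001,0.15,0],[0,0,0,0,0.001,0.1625,0],[0,0,0,0,0.001,0.1625,0],[0,0,0,0,0.001,0.1625,0],[0,0,0,0,0.001,0.1625,0]]]' 40
python3 -m crank '[[[0,0,0,0,0,0,255],[0,0,0,0,0,0,255],[0,0,0,0,0,0,255],[0,0,0,0,0,0,255],[0,0,0,0,0,0,255],[0,0,0,0,0,0,255],[0,0,0,0,0,-0.01,255],[0,0,0,0,0,-0.02,255]]]' 40
```

```text
clock: 23.0
eef_pos: [0.5815, -0.0413, 0.0117]
ee_rot: [-0.078, 0.997, -0.0, 0.001]
ft_force: [-0.3, 0.3, 1.0]
width: 0.0855
clock: 23.8
eef_pos: [0.58, -0.0413, 0.0305]
ee_rot: [-0.078, 0.997, -0.0, -0.0]
ft_force: [0.0, 0.7, -2.1]
width: 0.0497
```

```bash
python3 -m crank '[[[0,0,0,0,0,-0.03,255],[0,0,0,0,0,-0.07,255],[0,0,0,0,0,-0.11,255],[0,0,0,0,0,-0.14,255],[0,0,0,0.03,-0.03,-0.15,255],[0,0,0,0.06,-0.06,-0.15,255],[0,0,0,0.09,-0.09,-0.15,255],[0,0,0,0.12,-0.11,-0.15,255],[0,0,0,0.12,-0.12,-0.15,255],[0,0,0,0.12,-0.12,-0.15,255],[0,0,0,0.12,-0.12,-0.15,255],[0,0,0,0.12,-0.12,-0.15,255]]]' 40
python3 -c "
from h import *
w=cam('wrist');cv2.imwrite('pics/w7.png',w['frame'][:,:,::-1]);print(r.state()['eef_pos'])"
```

```text
clock: 25.0
eef_pos: [0.4812, -0.1771, 0.18]
ee_rot: [-0.079, 0.997, 0.0, 0.0]
ft_force: [-0.2, 0.7, -2.2]
width: 0.0496
[ 0.48111527 -0.17710717  0.17991694]
```

View pics/w7.png

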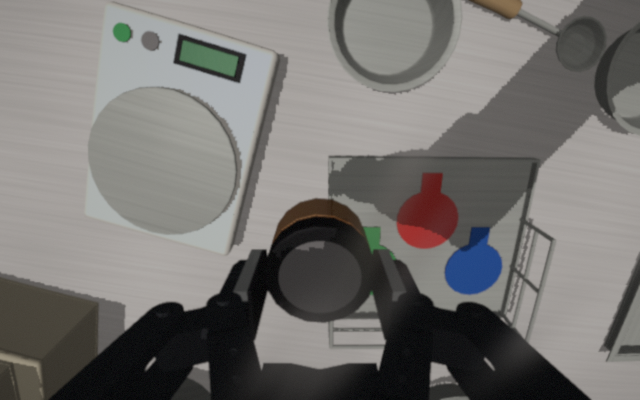

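The tub is held level at (320,270). The pan spans columns 88–238 and rows 86–236.

Run:
```python
from h import *
np.set_printoptions(precision=4,suppress=True)
w=cam("wrist")
P=plane(w,[[88,160],[238,160],[165,86],[162,236]],.044);print(P,cv2.minEnclosingCircle(P[:,:2].astype(np.float32)),plane(w,[[163,161]],.044))
g=cv2.cvtColor(w["frame"],cv2.COLOR_RGB2GRAY).astype(int);print(g[160,80:260:8],g[80:250:8,163])
A=np.c_[2*P[:,:2],np.ones(4)];s=np.linalg.lstsq(A,(P[:,:2]**2).sum(1),rcond=None)[0];print(s[:2],np.sqrt(s[2]+s[0]**2+s[1]**2))
print(r.state()["eef_pos"])
```

```text
[[ 0.4971 -0.3971  0.044 ]
 [ 0.4753 -0.2544  0.044 ]
 [ 0.4193 -0.324   0.044 ]
 [ 0.5651 -0.3248  0.044 ]] ((0.4921802878379822, -0.324415385723114), 0.0730300173163414) [[ 0.4871 -0.3244  0.044 ]]
[163 151 139 139 141 140 139 142 142 144 145 149 147 149 150 149 150 150
 149 149 127 161 100] [175 122 153 151 151 153 153 154 146 149 147 146 144 140 142 140 140 139
 138 138 163 166]
[ 0.4922 -0.3249] 0.07268351256064848
[ 0.481  -0.1772  0.1799]
```

```bash
python3 -m crank '[[[0,0,0,0.005,-0.03,0,255],[0,0,0,0.01,-0.07,0,255],[0,0,0,0.012,-0.11,0,255],[0,0,0,0.012,-0.135,0,255],[0,0,0,0.012,-0.148,0,255],[0,0,0,0.012,-0.148,0,255],[0,0,0,0.012,-0.148,0,255],[0,0,0,0.012,-0.148,0.03,255],[0,0,0,0.012,-0.148,0.07,255],[0,0,0,0.012,-0.148,0.105,255],[0,0,0,0.012,-0.148,0.118,255],[0,0,0,0.012,-0.148,0.122,255]]]'
python3 -m crank '[[[0,0,0,0,0,0.002,255],[0,0,0,0,0,0.004,255],[0,0,0,0,0,0.005,255],[0,0,0,0,0,0.006,255],[0,0,0,0,0,0.006,255],[0,0,0,0,0,0.006,255]]]'
```

```text
clock: 26.3
eef_pos: [0.4914, -0.3247, 0.057]
ee_rot: [-0.079, 0.997, 0.001, -0.001]
ft_force: [0.0, -1.0, -2.7]
width: 0.0501
clock: 26.9
eef_pos: [0.4917, -0.3267, 0.0523]
ee_rot: [-0.078, 0.997, -0.0, 0.0]
ft_force: [-1.1, 0.3, 0.7]
width: 0.0498
```

```bash
python3 -m crank '[[[0,0,0,0,0,0,200],[0,0,0,0,0,0,120],[0,0,0,0,0,0,0],[0,0,0,0,0,0,0],[0,0,0,0,0,0,0],[0,0,0,0,0,-0.02,0],[0,0,0,0,0,-0.06,0],[0,0,0,0,0,-0.1,0],[0,0,0,0,0,-0.13,0],[0,0,0,0,0.04,-0.13,0],[0,0,0,0,0.09,-0.13,0],[0,0,0,0,0.13,-0.13,0]]]'
python3 -m crank '[[[0,0,0,0,0.02,0,0],[0,0,0,0,0.02,0,0],[0,0,0,0,0.02,0,0],[0,0,0,0,0.02,0,0]]]'
python3 -c "
from h import *
w=cam('wrist');cv2.imwrite('pics/w8.png',w['frame'][:,:,::-1]);print(r.state()['eef_pos'],plane(w,[[163,161]],.044))"
```

```text
clock: 28.1
eef_pos: [0.4709, -0.1959, 0.1822]
ee_rot: [-0.078, 0.997, 0.0, 0.0]
ft_force: [0.5, 0.9, 0.1]
width: 0.0852
clock: 28.5
eef_pos: [0.4684, -0.1797, 0.1821]
ee_rot: [-0.077, 0.997, -0.0, 0.0]
ft_force: [0.4, -0.1, 0.3]
width: 0.0857
[ 0.46831462 -0.17969794  0.18198759] [[ 0.47457809 -0.32822512  0.044     ]]
```

View pics/w8.png

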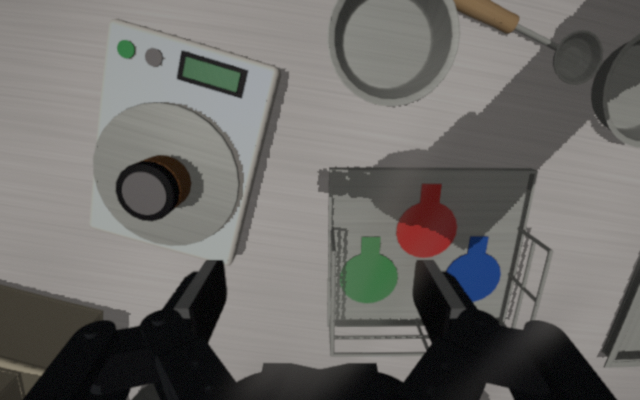

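The tub stands upright on the pan: its lid is at (148,191) and the pan spans columns 93–242 and rows 102–246. I'll check how well it is centred numerically.

Run:
```python
from h import *
np.set_printoptions(precision=4,suppress=True)
w=cam("wrist")
P=plane(w,[[93,173],[242,173],[172,102],[168,246]],.044)[:,:2]
A=np.c_[2*P,np.ones(4)];s=np.linalg.lstsq(A,(P**2).sum(1),rcond=None)[0];print("pan",s[:2],np.sqrt(s[2]+s[0]**2+s[1]**2))
Q=plane(w,[[117,190],[180,190],[148,162],[146,220]],.086)[:,:2];print("tub",Q,Q.mean(0))
for c in("red","green","blue"): print(c,*disc(w,c,.006,(325,160,530,320)))
```

```text
pan [ 0.4911 -0.3243] 0.0727552690570116
tub [[ 0.4935 -0.3485]
 [ 0.4852 -0.2947]
 [ 0.4652 -0.3216]
 [ 0.5171 -0.3239]] [ 0.4903 -0.3222]
red [ 0.5189 -0.0495] 0.03397865241656828Traceback (most recent call last):
  File "<stdin>", line 7, in <module>
  File "h.py", line 41, in disc
    q=max(cv2.findContours(m,0,1)[0],key=cv2.contourArea)[:,0]
      ~~~^^^^^^^^^^^^^^^^^^^^^^^^^^^^^^^^^^^^^^^^^^^^^^^^
ValueError: max() iterable argument is empty
```

```bash
python3 -m crank '[[[0,0,0,-0.01,0.025,0,0],[0,0,0,-0.026,0.065,0,0],[0,0,0,-0.043,0.105,0,0],[0,0,0,-0.06,0.145,0,0],[0,0,0,-0.077,0.185,0,0],[0,0,0,-0.094,0.225,0,0],[0,0,0,-0.111,0.265,0,0],[0,0,0,-0.128,0.305,0,0],[0,0,0,-0.145,0.345,0,0],[0,0,0,-0.162,0.385,0,0],[0,0,0,-0.18,0.425,0,0],[0,0,0,-0.19,0.455,0,0]]]'
python3 -m crank '[[[0,0,0,-0.01,0.025,0,0],[0,0,0,-0.013,0.033,0,0],[0,0,0,-0.013,0.033,0,0],[0,0,0,-0.013,0.033,0,0],[0,0,0,-0.013,0.033,0,0]]]'
python3 -c "
from h import *
w=cam('wrist');cv2.imwrite('pics/w9.png',w['frame'][:,:,::-1]);print(r.state()['eef_pos'])"
```

```text
clock: 29.8
eef_pos: [0.5861, 0.3031, 0.1814]
ee_rot: [-0.078, 0.997, 0.0, 0.0]
ft_force: [0.4, -0.7, -0.1]
width: 0.0855
clock: 30.3
eef_pos: [0.5934, 0.333, 0.1822]
ee_rot: [-0.077, 0.997, -0.0, 0.0]
ft_force: [-0.2, -0.3, 0.5]
width: 0.0854
[0.59332862 0.33331611 0.18230699]
```

View pics/w9.png

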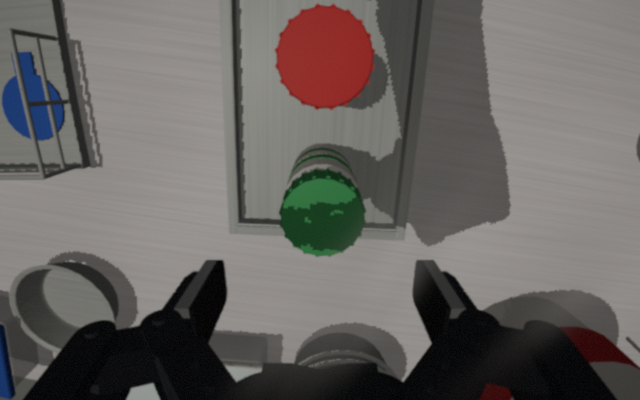

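The green and red jars stand upright in the tray (lids at (322,215) and (325,57)), and green is centred between the jaws.

```bash
python3 -m crank '[[[0,0,0,0,0,0.03,0],[0,0,0,0,0,0.06,0],[0,0,0,0,0,0.0755,0],[0,0,0,0,0,0.0755,0],[0,0,0,0,0,0.0755,255],[0,0,0,0,0,0.0755,255],[0,0,0,0,0,0.0755,255],[0,0,0,0,0,0.0755,255],[0,0,0,0,0,0.0755,255],[0,0,0,0,0,0.0755,255],[0,0,0,0,0,0.0755,255]]]' 40
python3 -m crank '[[[0,0,0,0,0,-0.01,255],[0,0,0,0,0,-0.04,255],[0,0,0,0,0,-0.08,255],[0,0,0,0,0,-0.11,255],[0,0,0,0,0,-0.12,255],[0,0,0,0.003,-0.02,-0.12,255],[0,0,0,0.01,-0.06,-0.12,255],[0,0,0,0.016,-0.1,-0.12,255],[0,0,0,0.023,-0.145,-0.12,255],[0,0,0,0.031,-0.19,-0.12,255],[0,0,0,0.038,-0.235,-0.12,255],[0,0,0,0.046,-0.28,-0.12,255]]]'
python3 -m crank '[[[0,0,0,0.007,-0.045,0,255],[0,0,0,0.014,-0.09,0,255],[0,0,0,0.02,-0.125,0,255],[0,0,0,0.024,-0.143,0,255],[0,0,0,0.024,-0.149,0,255],[0,0,0,0.024,-0.149,0,255],[0,0,0,0.024,-0.149,0,255],[0,0,0,0.024,-0.149,0,255],[0,0,0,0.024,-0.149,0,255]]]'
python3 -c "
from h import *
print(r.state()['eef_pos'])"
```

```text
clock: 31.45
eef_pos: [0.594, 0.3355, 0.1085]
ee_rot: [-0.078, 0.997, 0.001, 0.001]
ft_force: [-0.9, -1.5, 6.6]
width: 0.0549
clock: 32.65
eef_pos: [0.5896, 0.0491, 0.2251]
ee_rot: [-0.078, 0.997, -0.0, -0.001]
ft_force: [0.5, 0.6, -3.3]
width: 0.0546
clock: 33.55
eef_pos: [0.5906, -0.0979, 0.2264]
ee_rot: [-0.079, 0.997, 0.0, -0.0]
ft_force: [-0.0, 0.8, -4.3]
width: 0.0547
[ 0.59057574 -0.09792411  0.22639239]
```

```bash
python3 -m crank '[[[0,0,0,0,-0.0035,0,255],[0,0,0,0,-0.0035,0.03,255],[0,0,0,0,-0.0035,0.07,255],[0,0,0,0,-0.0035,0.1,255],[0,0,0,0,-0.0035,0.109,255],[0,0,0,0,-0.0035,0.113,255],[0,0,0,0,-0.0035,0.115,255],[0,0,0,0,-0.0035,0.1165,255],[0,0,0,0,-0.0035,0.117,255],[0,0,0,0,-0.0035,0.117,255],[0,0,0,0,-0.0035,0.117,255]]]'
```

```text
clock: 34.65
eef_pos: [0.5925, -0.1031, 0.1115]
ee_rot: [-0.078, 0.997, -0.0, 0.002]
ft_force: [0.3, -0.0, 6.5]
width: 0.055
```

```bash
python3 -m crank '[[[0,0,0,0,0,-0.001,255],[0,0,0,0,0,-0.001,200],[0,0,0,0,0,-0.001,0],[0,0,0,0,0,-0.001,0],[0,0,0,0,0,-0.001,0],[0,0,0,0,0,-0.02,0],[0,0,0,0,0,-0.05,0],[0,0,0,0,0,-0.07,0],[0,0,0,0.005,0.03,-0.07,0],[0,0,0,0.01,0.07,-0.07,0],[0,0,0,0.015,0.11,-0.07,0],[0,0,0,0.02,0.155,-0.07,0]]]'
python3 -m crank '[[[0,0,0,0.005,0.045,0,0],[0,0,0,0.01,0.09,0,0],[0,0,0,0.01,0.135,0,0],[0,0,0,0.01,0.18,0,0],[0,0,0,0.01,0.225,0,0],[0,0,0,0.01,0.257,0,0],[0,0,0,0.01,0.273,0,0],[0,0,0,0.01,0.276,0,0],[0,0,0,0.01,0.276,0,0],[0,0,0,0.01,0.276,0,0],[0,0,0,0.01,0.276,0,0]]]'
python3 -c "
from h import *
print(r.state()['eef_pos'],R.from_quat(r.state()['ee_rot']).as_matrix().round(4))"
```

```text
clock: 35.85
eef_pos: [0.5466, 0.0478, 0.1795]
ee_rot: [-0.077, 0.997, -0.0, 0.0]
ft_force: [1.8, 1.2, 0.4]
width: 0.0853
clock: 36.95
eef_pos: [0.4951, 0.3163, 0.1797]
ee_rot: [-0.077, 0.997, -0.0, 0.0]
ft_force: [0.4, -0.1, -0.1]
width: 0.0851
[0.4950737  0.31626222 0.17965642] [[-9.882e-01 -1.529e-01  3.000e-04]
 [-1.529e-01  9.882e-01 -7.000e-04]
 [-2.000e-04 -7.000e-04 -1.000e+00]]
```

```bash
python3 -m crank '[[[0,0,0,0,0.004,0,0],[0,0,0,0,0.004,0.03,0],[0,0,0,0,0.004,0.06,0],[0,0,0,0,0.004,0.0715,0],[0,0,0,0,0.004,0.0715,0],[0,0,0,0,0.004,0.0715,255],[0,0,0,0,0.004,0.0715,255],[0,0,0,0,0.004,0.0715,255],[0,0,0,0,0.004,0.0715,255],[0,0,0,0,0.004,0.0715,255],[0,0,0,0,0.004,0.0715,255],[0,0,0,0,0.004,0.0715,255]]]' 40
python3 -m crank '[[[0,0,0,0,0,-0.01,255],[0,0,0,0,0,-0.04,255],[0,0,0,0,0,-0.08,255],[0,0,0,0,0,-0.11,255],[0,0,0,0,0,-0.12,255],[0,0,0,0.003,-0.02,-0.12,255],[0,0,0,0.007,-0.06,-0.12,255],[0,0,0,0.012,-0.1,-0.12,255],[0,0,0,0.016,-0.145,-0.12,255],[0,0,0,0.02,-0.19,-0.12,255],[0,0,0,0.024,-0.235,-0.12,255],[0,0,0,0.028,-0.28,-0.12,255]]]'
python3 -m crank '[[[0,0,0,0.004,-0.04,0,255],[0,0,0,0.0045,-0.07,0,255],[0,0,0,0.0045,-0.085,0,255],[0,0,0,0.0045,-0.0885,0,255],[0,0,0,0.0045,-0.0885,0,255],[0,0,0,0.0045,-0.0885,0,255],[0,0,0,0.0045,-0.0885,0,255],[0,0,0,0.0045,-0.0885,0,255]]]'
python3 -c "
from h import *
print(r.state()['eef_pos'])
w=cam('wrist');cv2.imwrite('pics/w10.png',w['frame'][:,:,::-1])"
```

```text
clock: 38.15
eef_pos: [0.4948, 0.3226, 0.1099]
ee_rot: [-0.078, 0.997, 0.001, 0.001]
ft_force: [-0.4, -1.0, 3.6]
width: 0.0548
clock: 39.35
eef_pos: [0.5082, 0.0387, 0.2269]
ee_rot: [-0.078, 0.997, -0.0, -0.001]
ft_force: [1.3, -0.1, -3.7]
width: 0.0551
clock: 40.15
eef_pos: [0.5189, -0.0458, 0.2279]
ee_rot: [-0.079, 0.997, 0.0, -0.0]
ft_force: [0.3, 0.3, -3.2]
width: 0.0547
[ 0.51885577 -0.04582252  0.22790852]
```

View pics/w10.png

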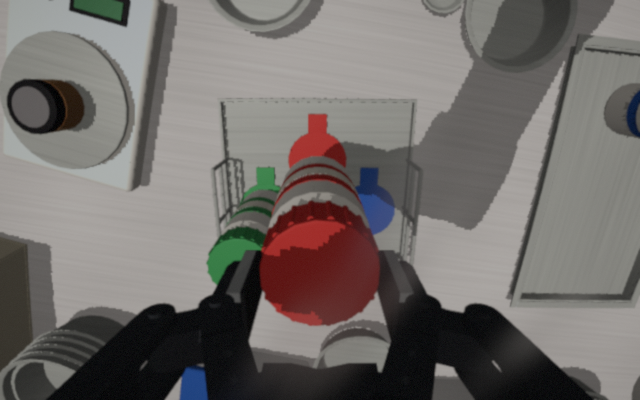

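The tub is on the pan (35,105), the green jar is upright on the green mat (238,258), and the red jar is held over the red mat with its tab at (317,125).

```bash
python3 -m crank '[[[0,0,0,0,-0.0025,0,255],[0,0,0,0,-0.0025,0.03,255],[0,0,0,0,-0.0025,0.07,255],[0,0,0,0,-0.0025,0.1,255],[0,0,0,0,-0.0025,0.108,255],[0,0,0,0,-0.0025,0.111,255],[0,0,0,0,-0.0025,0.112,255],[0,0,0,0,-0.0025,0.112,255],[0,0,0,0,-0.0025,0.112,255]]]'
python3 -c "
from h import *
print(r.state()['eef_pos'])"
python3 -m crank '[[[0,0,0,0,0,0.001,255],[0,0,0,0,0,0.002,255],[0,0,0,0,0,0.003,255],[0,0,0,0,0,0.004,255],[0,0,0,0,0,0.004,255],[0,0,0,0,0,0.004,255]]]'
```

```text
clock: 41.1
eef_pos: [0.5201, -0.0494, 0.1172]
ee_rot: [-0.078, 0.997, -0.0, 0.001]
ft_force: [0.3, 0.8, -3.5]
width: 0.0548
[ 0.52011275 -0.04939786  0.11719316]
clock: 41.7
eef_pos: [0.5202, -0.0495, 0.1129]
ee_rot: [-0.078, 0.997, -0.0, 0.001]
ft_force: [-1.3, -0.3, 7.0]
width: 0.0547
```

```bash
python3 -m crank '[[[0,0,0,0,0,-0.001,255],[0,0,0,0,0,-0.001,200],[0,0,0,0,0,-0.001,0],[0,0,0,0,0,-0.001,0],[0,0,0,0,0,-0.001,0],[0,0,0,0,0,-0.02,0],[0,0,0,0,0,-0.05,0],[0,0,0,0,0,-0.07,0],[0,0,0,0.005,0.03,-0.07,0],[0,0,0,0.012,0.07,-0.07,0],[0,0,0,0.02,0.11,-0.07,0],[0,0,0,0.028,0.155,-0.07,0]]]'
python3 -m crank '[[[0,0,0,0.01,0.045,0,0],[0,0,0,0.02,0.09,0,0],[0,0,0,0.03,0.135,0,0],[0,0,0,0.04,0.175,0,0],[0,0,0,0.04,0.205,0,0],[0,0,0,0.04,0.217,0,0],[0,0,0,0.04,0.217,0,0],[0,0,0,0.04,0.217,0,0],[0,0,0,0.04,0.217,0,0],[0,0,0,0.04,0.217,0,0],[0,0,0,0.04,0.217,0,0]]]'
python3 -c "
from h import *
print(r.state()['eef_pos'])
w=cam('wrist');cv2.imwrite('pics/w11.png',w['frame'][:,:,::-1])"
```

```text
clock: 42.9
eef_pos: [0.4671, 0.1002, 0.1822]
ee_rot: [-0.077, 0.997, -0.0, 0.0]
ft_force: [0.5, 1.3, 0.0]
width: 0.0853
clock: 44.0
eef_pos: [0.3947, 0.3066, 0.1821]
ee_rot: [-0.077, 0.997, -0.0, 0.0]
ft_force: [1.3, 0.3, 0.1]
width: 0.0854
[0.39469734 0.30664359 0.18209179]
```

```bash
python3 -m crank '[[[0,0,0,0,0.001,0.03,0],[0,0,0,0,0.001,0.06,0],[0,0,0,0,0.001,0.0735,0],[0,0,0,0,0.001,0.0735,0],[0,0,0,0,0.001,0.0735,255],[0,0,0,0,0.001,0.0735,255],[0,0,0,0,0.001,0.0735,255],[0,0,0,0,0.001,0.0735,255],[0,0,0,0,0.001,0.0735,255],[0,0,0,0,0.001,0.0735,255],[0,0,0,0,0.001,0.0735,255]]]' 40
python3 -m crank '[[[0,0,0,0,0,-0.01,255],[0,0,0,0,0,-0.04,255],[0,0,0,0,0,-0.08,255],[0,0,0,0,0,-0.11,255],[0,0,0,0,0,-0.12,255],[0,0,0,-0.01,-0.02,-0.12,255],[0,0,0,-0.025,-0.055,-0.12,255],[0,0,0,-0.045,-0.09,-0.12,255],[0,0,0,-0.065,-0.13,-0.12,255],[0,0,0,-0.085,-0.17,-0.12,255],[0,0,0,-0.105,-0.21,-0.12,255],[0,0,0,-0.125,-0.25,-0.12,255]]]'
python3 -m crank '[[[0,0,0,-0.0045,-0.03,0,255],[0,0,0,-0.0045,-0.05,0,255],[0,0,0,-0.0045,-0.06,0,255],[0,0,0,-0.0045,-0.06,0,255],[0,0,0,-0.0045,-0.06,0,255],[0,0,0,-0.0045,-0.06,0,255],[0,0,0,-0.0045,-0.06,0,255],[0,0,0,-0.0045,-0.06,0,255]]]'
python3 -c "
from h import *
print(r.state()['eef_pos'])"
```

```text
clock: 45.15
eef_pos: [0.395, 0.309, 0.11]
ee_rot: [-0.078, 0.997, 0.001, 0.001]
ft_force: [-0.1, -0.8, 4.7]
width: 0.0549
clock: 46.35
eef_pos: [0.5566, 0.0794, 0.2279]
ee_rot: [-0.078, 0.997, -0.0, -0.001]
ft_force: [1.0, 0.7, -4.3]
width: 0.0549
clock: 47.15
eef_pos: [0.5702, 0.0234, 0.2285]
ee_rot: [-0.079, 0.997, 0.0, 0.0]
ft_force: [-0.3, -0.7, -3.8]
width: 0.0546
[0.57016508 0.02340725 0.228538  ]
```

```bash
python3 -m crank '[[[0,0,0,0,-0.001,0,255],[0,0,0,0,-0.001,0.03,255],[0,0,0,0,-0.001,0.07,255],[0,0,0,0,-0.001,0.1,255],[0,0,0,0,-0.001,0.108,255],[0,0,0,0,-0.001,0.112,255],[0,0,0,0,-0.001,0.114,255],[0,0,0,0,-0.001,0.116,255],[0,0,0,0,-0.001,0.117,255],[0,0,0,0,-0.001,0.117,255],[0,0,0,0,-0.001,0.117,255]]]'
python3 -m crank '[[[0,0,0,0,0,-0.001,255],[0,0,0,0,0,-0.001,200],[0,0,0,0,0,-0.001,0],[0,0,0,0,0,-0.001,0],[0,0,0,0,0,-0.001,0],[0,0,0,0,0,-0.02,0],[0,0,0,0,0,-0.06,0],[0,0,0,0,0,-0.1,0],[0,0,0,0,0,-0.15,0],[0,0,0,0,0,-0.2,0],[0,0,0,0.03,-0.02,-0.24,0],[0,0,0,0.05,-0.03,-0.28,0]]]'
python3 -m crank '[[[0,0,0,0.015,-0.02,0,0],[0,0,0,0.015,-0.02,0,0],[0,0,0,0.015,-0.02,0,0],[0,0,0,0.015,-0.02,0,0]]]'
python3 - <<'E'
from h import *
np.set_printoptions(precision=4,suppress=True)
print(r.state()["eef_pos"])
w=cam("wrist");a=cam("scene");b=cam("side")
im=w["frame"][:,:,::-1].copy();cv2.imwrite("pics/w12.png",im)
cv2.imwrite("pics/b12.png",cv2.resize(b["frame"][130:340,160:400,::-1],None,fx=2.8,fy=2.8,interpolation=cv2.INTER_CUBIC))
for c in("red","green","blue"):
    A=blobs(mask(a,c,(260,145,350,240)));B=blobs(mask(b,c,(255,150,350,250)))
    print(c,A[0][0],B[0][0],tri(a,A[0][1],b,B[0][1]))
    for st,ce,m in blobs(mask(w,c,(180,80,400,260)),2,60):print(st,plane(w,[ce],.14))
E
```

```text
clock: 48.25
eef_pos: [0.5717, 0.0214, 0.113]
ee_rot: [-0.078, 0.997, 0.0, 0.002]
ft_force: [0.8, -0.5, 6.4]
width: 0.0546
clock: 49.45
eef_pos: [0.5245, -0.017, 0.3927]
ee_rot: [-0.078, 0.997, -0.0, -0.0]
ft_force: [0.5, -0.4, -0.9]
width: 0.0856
clock: 49.85
eef_pos: [0.5141, -0.037, 0.3908]
ee_rot: [-0.079, 0.997, 0.0, -0.001]
ft_force: [-0.1, 0.4, -0.4]
width: 0.0855
[ 0.5141 -0.037   0.3908]
red [296 153  23  20 367] [278 168  25  23 460] [ 0.519  -0.0517  0.1326]
[ 285  109   48   73 2050] [[ 0.5112 -0.0503  0.14  ]]
green [270 168  22  20 358] [299 189  25  24 489] [ 0.5917 -0.1036  0.1322]
[ 241  183   43   43 1435] [[ 0.5912 -0.1026  0.14  ]]
[260 148  26  21 210] [[ 0.5253 -0.093   0.14  ]]
blue [319 169  22  21 373] [308 154  23  22 425] [0.571  0.0204 0.1324]
[ 334  182   43   44 1440] [[0.5705 0.0198 0.14  ]]
[330 148  38  37 300] [[0.5138 0.0023 0.14  ]]
```

View pics/w12.png

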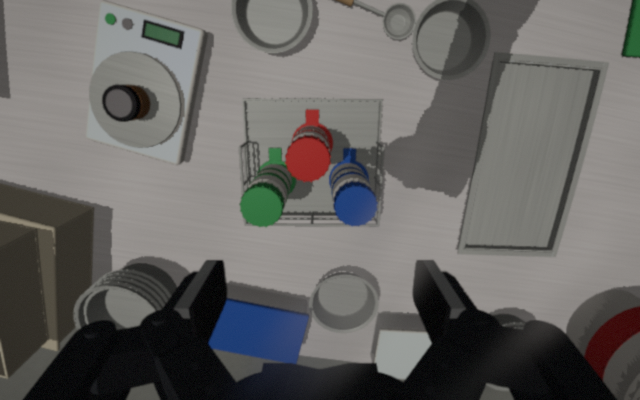

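View pics/b12.png

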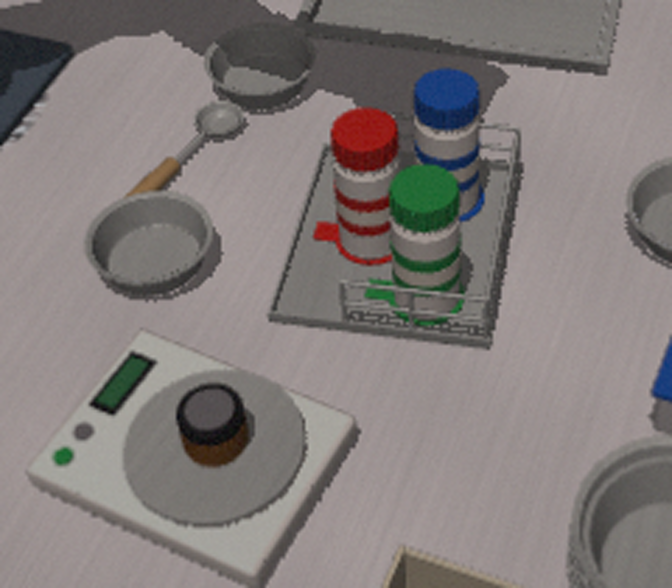

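All three jars are upright on mats of their own colour, about 2 mm off centre by my measurements. The tub stands on the pan, and the gripper is clear. I'm handing it in.

```bash
python3 -c "
from plant import r
print(r.sign_off())"
```

```text
the job is handed in; nothing more can be done
None
```

The job is done and handed in at about 50 s, well under the 144 s limit. I stood the three jars in the tray and set the tub gently on the scale's pan. Then I put the jars back, each on the mat of its own lid colour. The blue and green jars had been on each other's mats, and red was already home.

- **Jars:** the last side and wrist pictures show all three upright on their own mats. Lid positions from the two fixed cameras put them about 2 mm off the mat centres (red at most 3 mm).
- **Tub:** it stood upright, about 2 mm from the pan's centre when measured just after release. The final pictures show it still there.
- **Gripper:** it ended open and clear at about 0.39 m height. Wrist force readings at the end of each move peaked near 7 N, and nothing tipped over.

**Readings that disagreed:**
- My automatic pan detection failed, so I used edge points picked by eye; the fitted radius (72.7 mm) matched the pan.
- The grip width read 3–4 mm under the lid diameter on the jars and about 2 mm under on the tub, but nothing slipped.
- The measured position lagged the commanded one by 2–3 mm after long moves, and I corrected for this.

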